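# Set the blue stamping turntable to its start mark

### The arm

A 6-joint arm with a two-finger parallel gripper is mounted at the origin on the work surface. World frame = base frame: x ahead of the robot, y to its left, z up, the work surface at z = 0. Lengths are in m, angles in degrees, forces in N, time in s.
With the tool pointing down it reaches from about 0.4 to 0.825 m from the base axis. Payload 7 kg.
Tool frame: the origin (TCP) lies on the centre line of the jaws, within the pads' length; the fingertips stand 8 mm ahead of it and the grasp point (between the pads) lies 11 mm behind it; z points along the fingers, y is the line along which they close (so a half turn about z gives the same grasp; the last joint's range is limited). The gripper opens to 88 mm and grips with 3 to 60 N. Pads are 19 mm wide; open, the fingers measure 130 mm over their backs; the gripper's body (78 mm by 193 mm) begins 47 mm behind the grasp point.
Start: joints at [-55.8, 20.546, 0.682, 0, -70.136, -16.507], TCP at [0.205, -0.643, 0.235] pointing down, gripper open.
Joint ranges: [-176.03, 176.03], [-82.01, 121.73], [-58.28, 71.71], [-173.87, 95.51], [-174.79, -0.11], [-173.66, 173.66]. Speed limits (degrees/s): [136.94, 136.94, 172.46, 180, 180, 180].

### API

Orientations are given as [roll, pitch, yaw] about the fixed x, y, z axes, in that order (R = Rz(yaw) Ry(pitch) Rx(roll)).
In Python, from plant import telemetry, viewer, close_job, models gives the robot as it stands.
- The arm moves only by the shell command python3 -m handwheel 'ROWS' [FORCE]. ROWS is JSON, a list of rows, each an object with "grip": the closure, from -1 (fully open) to 1 (shut); "travel": the shift along the tool's x, y, z as a fraction of full scale, a list of three; "spin": the turn about the tool's z as a fraction of full scale. A call has 1 to 8 rows; each row shifts and turns the commanded pose from where the row before left it, along the tool's axes as they then stand; what a row does not reach is not made up. Full scale, the value 1, is 0.025 m for a shift and 5 degrees for a turn. A row lasts 1/8 s, in which the tool goes at most 62.5 mm and 10.7 degrees, less where a joint would pass 70% of its speed; a pose out of reach is approached as far as the arm can. A call with a number of a shift or a turn outside -1 to 1 is refused whole. A call with a gripper value outside its range is refused whole. The fingers move at their own pace and stop on an object; FORCE is the grip in N (left out, the last holds). Time passes only in rows, so rows that do not move let the fingers close. It gives the time, the measured TCP pose, the force, the opening and the grip force at its end, in the units of the state.
- telemetry.get_state(): the state, without advancing time (a new reading comes with each control period).
- viewer.capture(name): name is "scene" or "top"; returns the picture (384x512x3 uint8, red, green, blue); there is no depth.
- viewer.calibration(name): a dict with "fx", "fy", "cx", "cy" (pixels), "T" (4x4, takes a point from camera to world coordinates). Camera axes: x right, y down, z forward; pixel columns grow to the right and rows downward; lengths in m; the calibration is good to about 2 mm. A picture is of the moment at which its call begins. calibration takes no time and is no camera call.
- close_job(): hands the job in; it is judged then, once.
Trained networks look in the newest picture that a camera, given by its name, has taken for a name from the list of things; names that differ only in an ending like _2 or _b are one class to them, and where a whole thing is asked for, a point or a joint stands for the part that bears it (a point fixed in the world has none). Each returns a list of dicts, best first, with "p" (0 to 1); they miss things now and then, are a little off and sometimes report something else, mostly with a low value. They report only what shows in the picture. A call takes as long as a camera call. They do not tell look-alikes from the thing itself.
- models.find_in(camera, thing): "position" ([column, row] in pixels, amid what is visible of it).
The state is a dict: "time_s": time; "joints": joint angles; "qd": joint speeds; "joint_torque": joint torques, N m; "tcp_pos": TCP position; "eef_rot": TCP orientation; "contact_force": force on the tool from outside, world axes, zero at the start; "moment": the same for the moment, N m; "gripper_width": finger opening in m; "gripper_force": force on a finger pad.
Only numpy, scipy, OpenCV 4.12 (cv2) and the standard library are available. Lean on these libraries where they do the work, as an engineer would, in place of code of your own. Each camera call takes 0.05 s, during which the arm holds its last target. There are 200 camera calls.

### The job

The next brass blank has to be stamped from its starting position: turn the wheel of the blue turntable until the white mark engraved on its rim faces the tip of the red pointer on the stand, and leave it there. Leave the grey turntable's wheel as it is.

Things in the scene. Friction and masses are not known exactly. Their poses are not given: they have to be found in the camera images.
- blue_stand: Fixed pale concrete block, 200 x 150 x 50 mm, carrying the blue wheel and red pointer. Origin on the table (z = 0) under the wheel's vertical axis; +x points from the axis to the pointer, z up. The block spans -75 to 125 mm in x, +-75 in y. The wheel turns endlessly both ways, needs 0.08 N m (1.3 N at the rim) and stays where left; its mark starts 34 to 83 degrees counter-clockwise (from above) of the pointer.
- blue_mark (a point): White mark, 7 mm wide, across the rim top and down the outside of the blue wheel; point at the rim's top outer edge, 70 mm from the axis, 95 mm above the table. The wheel is an open dish, 140 mm across: rim an upright wall 10 mm thick (60 to 70 mm from the axis), 55 to 95 mm above the table, can be pinched from above; dish floor at 63 mm, a nut (radius 11, top at 70 mm) in the middle.
- blue_pointer (a point): Inner tip of the rigid red pointer on the blue turntable's stand, 74 mm from the wheel's axis, 98 mm above the table, 4 mm from the mark when they face each other. The pointer is up to 30 mm wide, reaches 117 mm from the axis and 101 mm above the table.
- grey_mark (a point): White mark on the rim of the other turntable: same shape and size, but grey wheel, black block and yellow pointer; point as for blue_mark. Not to be turned. The turntables stand side by side, either one on the left, their axes at least 270 mm apart.
Not all that is in view belongs to the job. What is shaped like the blue_stand but orange or pink is not meant.

How it is judged:
By the outcome, as a careful person would: the job done as asked, in the order asked, and still so for the second after the job is handed in, with the robot touching nothing.
It also fails if it takes over 35 s, if anything falls off the work surface, if the arm or the gripper's body presses on something with over 40 N, if the wrist force passes 120 N, or if a joint passes its speed limit or range.

## Working session

There is one attempt and no reset: what is moved stays moved. The work goes in short steps, Python scripts to look and compute and a shell command to move; the robot and the scene stay as the last step left them, time stands still between calls to the robot, and variables do not carry over. Pictures are saved under pics/ and viewed, at most 10 in all, crops included, and the job is handed in when it is done.

```bash
mkdir -p pics; cat > h.py <<'E'
import numpy as np,cv2
from plant import telemetry,viewer,models
def ray(cam,px,z):
    c=viewer.calibration(cam);T=np.array(c["T"])
    d=T[:3,:3]@np.array([(px[0]-c["cx"])/c["fx"],(px[1]-c["cy"])/c["fy"],1.]);o=T[:3,3]
    return (o+d*(z-o[2])/d[2])
def proj(cam,p):
    c=viewer.calibration(cam);T=np.linalg.inv(np.array(c["T"]));q=T[:3,:3]@np.array(p)+T[:3,3]
    return np.array([c["fx"]*q[0]/q[2]+c["cx"],c["fy"]*q[1]/q[2]+c["cy"]])
E
python3 - <<'E'
from h import *
ims=[]
for cam in("scene","top"):
    im=viewer.capture(cam);ims.append(im)
    print(cam,np.round(viewer.calibration(cam)["T"],2).tolist())
    for t,z in(("blue_mark",.095),("blue_pointer",.098),("blue_stand",.05),("grey_mark",.095)):
        for r in models.find_in(cam,t)[:4]: print(t,round(r["p"],2),np.round(r["position"],1),ray(cam,r["position"],z).round(3))
    cv2.imwrite(f"pics/{cam}0.png",cv2.resize(im[:,:,::-1],(800,600),interpolation=cv2.INTER_CUBIC))
s=telemetry.get_state();print(s)
E
```

```text
scene [[-0.2, 0.71, -0.68, 1.04], [0.98, 0.14, -0.14, 0.13], [-0.0, -0.69, -0.72, 0.75], [0.0, 0.0, 0.0, 1.0]]
blue_mark 0.73 [184.6 213.1] [ 0.541 -0.159  0.095]
blue_mark 0.63 [182.1 130. ] [ 0.221 -0.284  0.095]
blue_mark 0.62 [362.  159.7] [0.254 0.267 0.095]
blue_pointer 0.84 [188.9 234.4] [ 0.603 -0.125  0.098]
blue_pointer 0.75 [183.6 144.7] [ 0.293 -0.252  0.098]
blue_pointer 0.62 [366.6 175.6] [0.321 0.279 0.098]
blue_stand 0.92 [188.8 231.1] [ 0.56  -0.148  0.05 ]
blue_stand 0.87 [367.1 173.7] [0.26  0.291 0.05 ]
blue_stand 0.82 [185.5 144.4] [ 0.235 -0.275  0.05 ]
grey_mark 0.62 [349.1 235.9] [0.531 0.238 0.095]
top [[0.03, -0.99, 0.14, 0.31], [-1.0, -0.03, -0.02, -0.01], [0.02, -0.14, -0.99, 0.98], [0.0, 0.0, 0.0, 1.0]]
blue_mark 0.75 [304.7 161.6] [ 0.525 -0.142  0.095]
blue_mark 0.61 [124.4 281.1] [0.226 0.275 0.095]
blue_mark 0.6 [361.2 276.5] [ 0.252 -0.279  0.095]
blue_mark 0.57 [313.  161.1] [ 0.527 -0.163  0.095]
blue_pointer 0.76 [125.1 276.3] [0.238 0.273 0.098]
blue_pointer 0.73 [304.9 156.5] [ 0.537 -0.142  0.098]
blue_pointer 0.65 [343.9 272.9] [ 0.259 -0.237 
[... 203 characters left out ...]
39 0.095]
{'time_s': 0.5, 'joints': array([-5.58004600e+01,  2.05453360e+01,  6.78201994e-01, -9.73894361e-04,
       -7.01360165e+01, -1.65054068e+01]), 'qd': array([ 0.03220602, -0.13837122,  0.05035293, -0.02844989,  0.00933645,
       -0.02092198]), 'joint_torque': array([ 8.32069072e-04, -5.81799138e+01,  2.93068099e+01,  6.99706256e+00,
        1.19039248e-02, -2.96570943e-05]), 'tcp_pos': array([ 0.20509946, -0.64302393,  0.23454116]), 'eef_rot': array([ 1.79996719e+02, -1.68936986e-05, -1.62306198e+02]), 'contact_force': array([ 0.22022678,  0.43146241, -0.28266189]), 'moment': array([ 0.03674268,  0.00980266, -0.04096852]), 'gripper_force': 0.0, 'gripper_width': 0.08763230403275567}
```

View pics/top0.png

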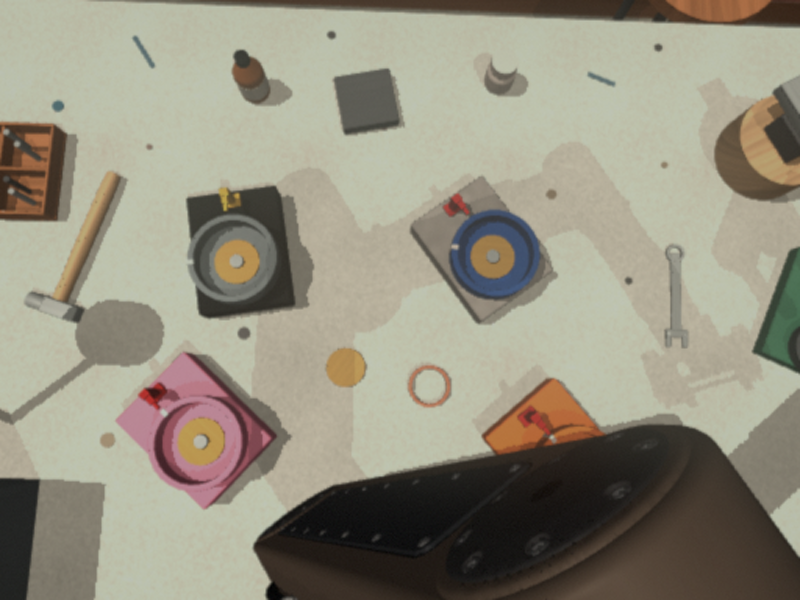

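View pics/scene0.png

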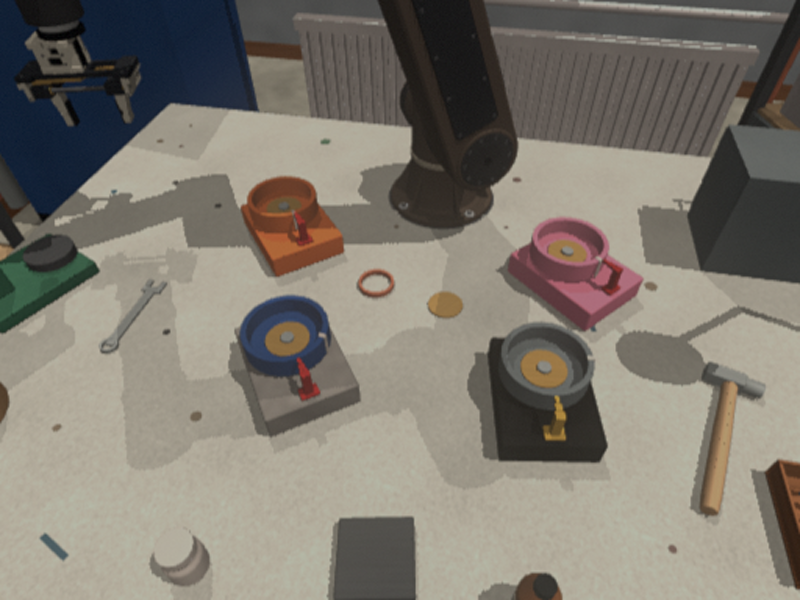

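Top view (800x600 scale): the look-alike turntables are blue (494,254), grey (235,258), pink (200,440) and orange (560,430). The blue wheel on the pale block with the red pointer at (457,207) is the one meant, and its mark shows at (455,246). I'll confirm it in a rectified crop.

```bash
cat > meas.py <<'E'
from h import *
def brass(cam,im,guess):
    hsv=cv2.cvtColor(im,cv2.COLOR_RGB2HSV)
    m=cv2.inRange(hsv,(12,90,90),(28,255,255))
    g=proj(cam,guess);yy,xx=np.nonzero(m);k=np.hypot(xx-g[0],yy-g[1])<25
    return np.array([xx[k].mean(),yy[k].mean()]),k.sum()
def rect(cam,im,c,z,half=.13,n=390):
    # metric view: right = world -y, up = world +x
    s=half/(n/2);w=[(c[0]+half,c[1]+half),(c[0]+half,c[1]-half),(c[0]-half,c[1]-half),(c[0]-half,c[1]+half)]
    src=np.float32([proj(cam,(x,y,z)) for x,y in w]);dst=np.float32([(0,0),(n,0),(n,n),(0,n)])
    return cv2.warpPerspective(im,cv2.getPerspectiveTransform(src,dst),(n,n),flags=cv2.INTER_CUBIC)
E
python3 - <<'E'
from meas import *
out=[]
for cam in("top","scene"):
    im=viewer.capture(cam);g=(.49,-.185,.065)
    p,n=brass(cam,im,g);c=ray(cam,p,.0635);print(cam,p,n,c)
    hsv=cv2.cvtColor(im,cv2.COLOR_RGB2HSV)
    b=cv2.inRange(hsv,(105,90,30),(125,255,255));gp=proj(cam,c);yy,xx=np.nonzero(b);k=np.hypot(xx-gp[0],yy-gp[1])<60
    hull=cv2.convexHull(np.c_[xx[k],yy[k]].astype(np.int32))
    W=np.array([ray(cam,q[0],.095)[:2] for q in hull]);print("blue hull extents",W.min(0),W.max(0))
    r=cv2.inRange(hsv,(0,140,80),(6,255,255))|cv2.inRange(hsv,(172,140,80),(180,255,255))
    yy,xx=np.nonzero(r);k=np.hypot(xx-gp[0],yy-gp[1])<60
    print("red",sorted([tuple(np.round(ray(cam,(x,y),.099)[:2]-c[:2],3)) for x,y in zip(xx[k],yy[k])],key=lambda v:np.hypot(*v))[:8])
    out.append(rect(cam,im,c[:2],.095))
    R=out[-1];
    for r_ in(60,70):cv2.circle(R,(195,195),int(r_*1.5),(0,255,0),1)
    # bright low-sat polar scan along rim
    H=cv2.cvtColor(rect(cam,im,c[:2],.095),cv2.COLOR_RGB2HSV)
    sc=[]
    for a in range(0,360,2):
        v=[H[int(195-1.5*r_*np.cos(np.radians(a))),int(195-1.5*r_*np.sin(np.radians(a)))] for r_ in range(61,70,2)]
        v=np.mean(v,0);sc.append((int(v[2]-v[1]),a))
    print("rim whiteness (deg from world +x ccw)",sorted(sc)[::-1][:10])
cv2.imwrite("pics/rect0.png",np.hstack(out)[:,:,::-1])
E
```

```text
top [315.33045356 165.50107991] 463 [ 0.52314883 -0.1741578   0.0635    ]
blue hull extents [ 0.45949168 -0.23931601] [ 0.59355373 -0.10372178]
red [(np.float64(0.065), np.float64(0.047)), (np.float64(0.067), np.float64(0.047)), (np.float64(0.065), np.float64(0.05)), (np.float64(0.067), np.float64(0.05)), (np.float64(0.067), np.float64(0.052)), (np.float64(0.07), np.float64(0.05)), (np.float64(0.07), np.float64(0.052)), (np.float64(0.072), np.float64(0.052))]
rim whiteness (deg from world +x ccw) [(131, 80), (126, 82), (115, 78), (110, 84), (46, 222), (46, 76), (43, 224), (43, 220), (43, 218), (42, 232)]
scene [183.47129187 216.66507177] 418 [ 0.52896987 -0.17153847  0.0635    ]
blue hull extents [ 0.46244524 -0.23700714] [ 0.61018649 -0.1020855 ]
red [(np.float64(0.058), np.float64(0.046)), (np.float64(0.062), np.float64(0.045)), (np.float64(0.061), np.float64(0.047)), (np.float64(0.061), np.float64(0.049)), (np.float64(0.064), np.float64(0.046)), (np.float64(0.064), np.float64(0.048)), (np.float64(0.064), np.float64(0.05)), (np.float64(0.067), np.float64(0.049))]
rim whiteness (deg from world +x ccw) [(117, 86), (111, 88), (108, 84), (92, 82), (56, 90), (32, 230), (29, 234), (27, 232), (26, 228), (25, 208)]
```

View pics/rect0.png

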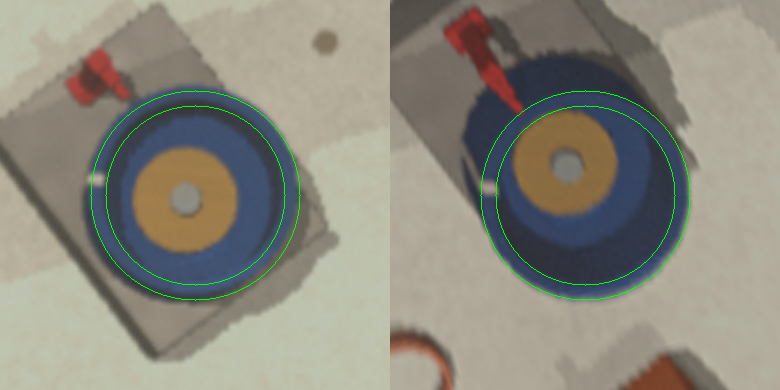

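The crop confirms blue wheel, pale block and red pointer. The axis is at about (0.526,-0.1715), the pointer at about 37° and the mark at about 83° world, so the turn is about 46° clockwise. I'll pinch the rim at -72°, where no yaw change is needed and the pointer is far away.

```bash
python3 -m handwheel '[{"grip":0,"travel":[-1,0.64,0],"spin":0},{"grip":0,"travel":[-1,0.64,0],"spin":0},{"grip":0,"travel":[-1,0.64,0],"spin":0},{"grip":0,"travel":[-1,0.64,0],"spin":0},{"grip":0,"travel":[-1,0.64,0],"spin":0},{"grip":0,"travel":[-1,0.64,0],"spin":0},{"grip":0,"travel":[-1,0.64,0],"spin":0},{"grip":0,"travel":[-1,0.64,0],"spin":0}]' 15
python3 -m handwheel '[{"grip":0,"travel":[-1,0.64,0],"spin":0},{"grip":0,"travel":[-1,0.64,0],"spin":0},{"grip":0,"travel":[-1,0.64,0],"spin":0},{"grip":0,"travel":[-1,0.64,0],"spin":0},{"grip":0,"travel":[-1,0.64,0],"spin":0},{"grip":0,"travel":[-1,0.64,0],"spin":0},{"grip":0,"travel":[-1,0.64,0],"spin":0},{"grip":0,"travel":[-1,0.64,0],"spin":0}]'
python3 -m handwheel '[{"grip":0,"travel":[-1,0.61,0],"spin":0},{"grip":0,"travel":[-0.97,0.61,0],"spin":0},{"grip":0,"travel":[0,0,0],"spin":0},{"grip":0,"travel":[0,0,0],"spin":0}]'
python3 - <<'E'
from h import *
s=telemetry.get_state();R=s["tcp_pos"];print(s["time_s"],R,s["eef_rot"],s["gripper_width"])
t=np.array([.5458,-.2334]);d=t-R[:2];a=np.radians(s["eef_rot"][2])
print("dx,dy tool mm",1e3*(d@[np.cos(a),np.sin(a)]),1e3*(d@[np.sin(a),-np.cos(a)]))
im=viewer.capture("scene");cv2.imwrite("pics/s1.png",cv2.resize(im[100:300,60:330,::-1],(800,592)))
E
```

```text
time_s: 1.6
tcp_pos: [0.3574, -0.4596, 0.2347]
eef_rot: [-180.0, 0.0, -162.3]
contact_force: [0.4, -0.1, -0.1]
gripper_width: 0.044
gripper_force: 0.0
time_s: 2.6
tcp_pos: [0.509, -0.2768, 0.2348]
eef_rot: [-180.0, 0.0, -162.3]
contact_force: [0.1, 0.1, -0.8]
gripper_width: 0.0438
gripper_force: 0.0
time_s: 3.1
tcp_pos: [0.5458, -0.2336, 0.2345]
eef_rot: [180.0, -0.0, -162.3]
contact_force: [-0.4, -0.7, 0.1]
gripper_width: 0.044
gripper_force: 0.0
3.1 [ 0.54581632 -0.23364639  0.2345204 ] [ 1.79995371e+02 -1.09380943e-02 -1.62288158e+02] 0.04395495341080755
dx,dy tool mm -0.05941204953633542 0.239672857160399
```

View pics/s1.png

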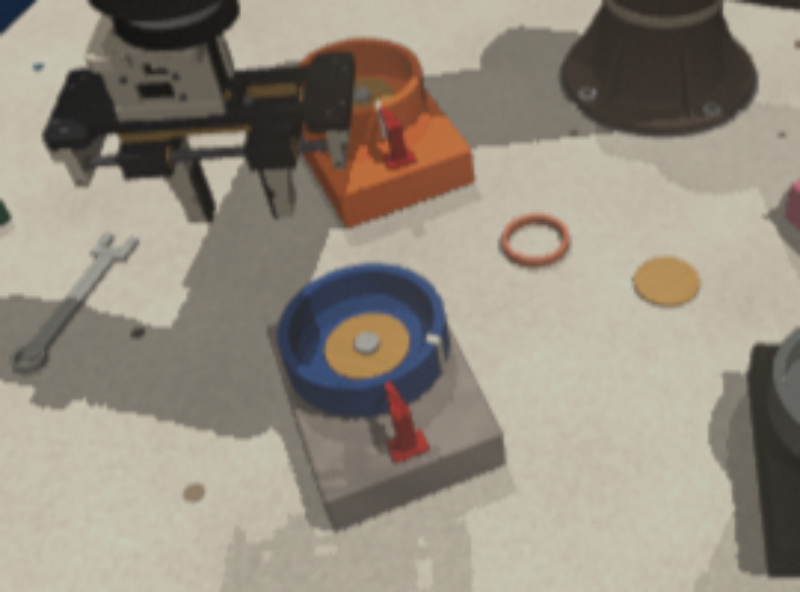

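The picture shows the gripper (fingers at px 195,210 and 278,205 of the crop) hovering at height behind the wheel, with its jaw line radial. The mark is at (433,338) and the pointer tip at (390,388). Going down next, then a light close.

```bash
python3 -m handwheel '[{"grip":0,"travel":[0,0,1],"spin":0},{"grip":0,"travel":[0,0,1],"spin":0},{"grip":0,"travel":[0,0,1],"spin":0},{"grip":0,"travel":[0,0,1],"spin":0},{"grip":0,"travel":[0,0,1],"spin":0},{"grip":0,"travel":[0,0,0.6],"spin":0},{"grip":0,"travel":[0,0,0.6],"spin":0},{"grip":0,"travel":[0,0,0],"spin":0}]' 10
python3 -m handwheel '[{"grip":0.5,"travel":[0,0,0],"spin":0},{"grip":0.65,"travel":[0,0,0],"spin":0},{"grip":1,"travel":[0,0,0],"spin":0},{"grip":1,"travel":[0,0,0],"spin":0},{"grip":1,"travel":[0,0,0],"spin":0}]' 10
```

```text
time_s: 4.15
tcp_pos: [0.5454, -0.2337, 0.0787]
eef_rot: [180.0, -0.1, -162.3]
contact_force: [-0.1, -0.1, 0.3]
gripper_width: 0.0441
gripper_force: 0.0
time_s: 4.78
tcp_pos: [0.546, -0.2337, 0.0799]
eef_rot: [-180.0, -0.0, -162.3]
contact_force: [-1.8, 0.4, 3.1]
gripper_width: 0.0114
gripper_force: 9.9
```

Rim gripped (11 mm, well centred). Now the arc.

```bash
python3 -m handwheel '[{"grip":1,"travel":[0,0,0],"spin":0},{"grip":1,"travel":[0.227,0.01,0],"spin":1},{"grip":1,"travel":[0.227,0.01,0],"spin":1},{"grip":1,"travel":[0.227,0.01,0],"spin":1},{"grip":1,"travel":[0,0,0],"spin":0}]' 25
```

```text
time_s: 5.4
tcp_pos: [0.5278, -0.2365, 0.0799]
eef_rot: [180.0, -0.1, -177.4]
contact_force: [-6.6, 2.5, 8.0]
gripper_width: 0.0107
gripper_force: 23.8
```

```bash
python3 -m handwheel '[{"grip":1,"travel":[0.227,0.01,0],"spin":1},{"grip":1,"travel":[0.227,0.01,0],"spin":1},{"grip":1,"travel":[0.227,0.01,0],"spin":1},{"grip":1,"travel":[0.227,0.01,0],"spin":1},{"grip":1,"travel":[0.227,0.01,0],"spin":1},{"grip":1,"travel":[0,0,0],"spin":0}]'
python3 - <<'E'
from meas import *
out=[]
c=np.array([.526,-.1715]);s=telemetry.get_state();print(s["contact_force"],s["eef_rot"][2])
for cam in("top","scene"):
    im=viewer.capture(cam);R=rect(cam,im,c,.095);H=cv2.cvtColor(R,cv2.COLOR_RGB2HSV);sc=[]
    for a in range(20,95):
        v=np.mean([H[int(195-1.5*r_*np.cos(np.radians(a))),int(195-1.5*r_*np.sin(np.radians(a)))] for r_ in range(61,70,2)],0);sc.append((int(v[2]-v[1]),a))
    print(cam,sorted(sc)[::-1][:10]);out.append(R[40:260,40:260])
cv2.imwrite("pics/rect1.png",cv2.resize(np.hstack(out)[:,:,::-1],(800,400),interpolation=cv2.INTER_CUBIC))
E
```

```text
time_s: 6.15
tcp_pos: [0.5009, -0.2307, 0.0799]
eef_rot: [180.0, -0.0, 157.6]
contact_force: [-3.8, 6.8, 7.0]
gripper_width: 0.011
gripper_force: 24.0
[-3.76252363  6.81580165  7.0157384 ] 157.63982384909053
top [(54, 20), (46, 21), (37, 22), (23, 23), (13, 24), (4, 25), (3, 65), (2, 94), (2, 64), (2, 63)]
scene [(144, 42), (143, 43), (139, 41), (133, 44), (131, 40), (122, 39), (108, 45), (96, 38), (54, 46), (53, 37)]
```

View pics/rect1.png

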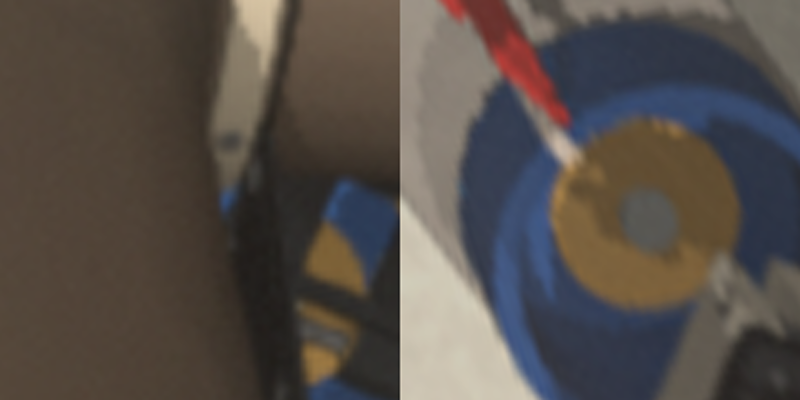

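The scene half shows the mark (570,155) just short of the pointer tip (570,122), about 5–6° left to go. The top view is blocked by the arm. I'll turn 5° more, release, back off and measure with both cameras.

```bash
python3 -m handwheel '[{"grip":1,"travel":[0.227,0.01,0],"spin":1},{"grip":1,"travel":[0,0,0],"spin":0},{"grip":1,"travel":[0,0,0],"spin":0},{"grip":0.5,"travel":[0,0,0],"spin":0},{"grip":0,"travel":[0,0,0],"spin":0},{"grip":0,"travel":[0,0,0],"spin":0}]'
python3 -m handwheel '[{"grip":0,"travel":[0,0,-0.5],"spin":0},{"grip":0,"travel":[0,0,-1],"spin":0},{"grip":0,"travel":[0,0,-1],"spin":0},{"grip":0,"travel":[0,-1,-1],"spin":0},{"grip":0,"travel":[0,-1,-1],"spin":0},{"grip":0,"travel":[0,-1,0],"spin":0},{"grip":0,"travel":[0,-1,0],"spin":0},{"grip":0,"travel":[0,-1,0],"spin":0}]'
python3 -m handwheel '[{"grip":0,"travel":[0,-1,0],"spin":0},{"grip":0,"travel":[0,-1,0],"spin":0},{"grip":0,"travel":[0,-1,0],"spin":0},{"grip":0,"travel":[0,-1,0],"spin":0},{"grip":0,"travel":[0,0,0],"spin":0},{"grip":0,"travel":[0,0,0],"spin":0}]'
python3 - <<'E'
from meas import *
out=[]
c=np.array([.526,-.1715])
for cam in("top","scene"):
    im=viewer.capture(cam);np.save(cam+"2.npy",im)
    R=rect(cam,im,c,.0965,half=.1,n=600);out.append(cv2.resize(R[0:450,0:450],(400,400)))
    for t in("blue_mark","blue_pointer"):
        for r in models.find_in(cam,t)[:3]:print(cam,t,round(r["p"],2),np.round(r["position"],1))
    print(cam,"centre",proj(cam,(*c,.095)))
cv2.imwrite("pics/rect2.png",np.hstack(out)[:,:,::-1])
E
```

```text
time_s: 7.0
tcp_pos: [0.4964, -0.2295, 0.0794]
eef_rot: [-180.0, -0.0, 152.7]
contact_force: [0.8, 0.4, 0.5]
gripper_width: 0.0353
gripper_force: 0.0
time_s: 8.0
tcp_pos: [0.4386, -0.3413, 0.1932]
eef_rot: [180.0, 0.1, 152.7]
contact_force: [0.2, 0.3, -0.4]
gripper_width: 0.044
gripper_force: 0.0
time_s: 8.75
tcp_pos: [0.3932, -0.4292, 0.1925]
eef_rot: [180.0, 0.0, 152.7]
contact_force: [-0.5, 0.8, -0.5]
gripper_width: 0.0437
gripper_force: 0.0
top blue_mark 0.91 [314.  160.3]
top blue_mark 0.77 [346.9 292.4]
top blue_mark 0.71 [125.  281.3]
top blue_pointer 0.92 [305.5 159.1]
top blue_pointer 0.66 [123.3 276.8]
top centre [316.53973512 161.46317439]
scene blue_mark 0.84 [179.3 130.8]
scene blue_mark 0.79 [184.6 214.7]
scene blue_mark 0.78 [362.  159.6]
scene blue_pointer 0.66 [368.1 177.9]
scene blue_pointer 0.63 [186.  143.4]
scene blue_pointer 0.57 [192.7 233. ]
scene centre [181.84803842 207.6899721 ]
```

View pics/rect2.png

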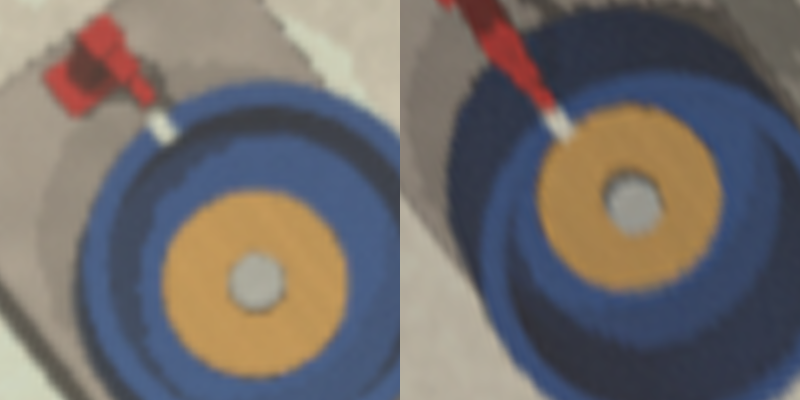

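Both views show the mark (161,128 and 560,124) sitting right under the pointer tip (150,101 and 550,107). Next I'll quantify the residual.

```bash
python3 - <<'E'
from meas import *
n=1000;half=.1
for c in(np.array([.526,-.1715]),np.array([.529,-.1715])):
  for cam in("top","scene"):
    im=np.load(cam+"2.npy")
    def polar(z):
        R=rect(cam,im,c,z,half,n).astype(np.float32)
        a=np.radians(np.arange(22,54,.25));r=np.arange(56,92,1.)/1e3
        A,Rr=np.meshgrid(a,r);k=n/2/half
        return np.degrees(a),r*1e3,cv2.remap(R,(n/2-k*Rr*np.sin(A)).astype(np.float32),(n/2-k*Rr*np.cos(A)).astype(np.float32),cv2.INTER_LINEAR)
    a,r,P=polar(.095);w=P.min(2);o=[]
    for i,rr in enumerate(r):
        if 60<=rr<=69 and rr%2==0:
            q=np.clip(w[i]-90,0,None);o.append((int(rr),round((q*a).sum()/max(q.sum(),1),1),int(q.max())))
    print(cam,c,"mark",o)
    a,r,P=polar(.098);q_=P[:,:,0]-np.maximum(P[:,:,1],P[:,:,2]);o=[]
    for i,rr in enumerate(r):
        if 70<=rr<=88 and rr%2==0:
            q=np.clip(q_[i]-30,0,None);o.append((int(rr),round((q*a).sum()/max(q.sum(),1),1),int(q.max())))
    print("   red",o)
E
```

```text
top [ 0.526  -0.1715] mark [(60, np.float64(36.7), 45), (62, np.float64(36.6), 83), (64, np.float64(36.7), 93), (66, np.float64(36.7), 94), (68, np.float64(36.6), 96)]
   red [(70, np.float64(0.0), 0), (72, np.float64(0.0), 0), (74, np.float64(0.0), 0), (76, np.float64(35.8), 43), (78, np.float64(35.5), 78), (80, np.float64(35.4), 76), (82, np.float64(35.6), 77), (84, np.float64(35.6), 73), (86, np.float64(35.7), 62), (88, np.float64(37.1), 61)]
scene [ 0.526  -0.1715] mark [(60, np.float64(37.2), 41), (62, np.float64(36.9), 69), (64, np.float64(37.0), 80), (66, np.float64(37.2), 81), (68, np.float64(37.1), 75)]
   red [(70, np.float64(0.0), 0), (72, np.float64(0.0), 0), (74, np.float64(36.5), 17), (76, np.float64(36.1), 54), (78, np.float64(36.1), 76), (80, np.float64(36.1), 75), (82, np.float64(36.3), 77), (84, np.float64(36.4), 68), (86, np.float64(36.4), 63), (88, np.float64(36.4), 65)]
top [ 0.529  -0.1715] mark [(60, np.float64(38.3), 85), (62, np.float64(38.4), 93), (64, np.float64(38.3), 94), (66, np.float64(37.8), 95), (68, np.float64(38.3), 73)]
   red [(70, np.float64(0.0), 0), (72, np.float64(36.6), 4), (74, np.float64(37.1), 54), (76, np.float64(36.7), 79), (78, np.float64(36.8), 75), (80, np.float64(36.9), 77), (82, np.float64(36.8), 70), (84, np.float64(37.0), 61), (86, np.float64(38.3), 64), (88, np.float64(41.7), 78)]
scene [ 0.529  -0.1715] mark [(60, np.float64(38.2), 71), (62, np.float64(38.8), 80), (64, np.float64(38.9), 81), (66, np.float64(38.7), 73), (68, np.float64(38.8), 52)]
   red [(70, np.float64(0.0), 0), (72, np.float64(37.8), 23), (74, np.float64(37.4), 60), (76, np.float64(37.4), 78), (78, np.float64(37.5), 75), (80, np.float64(37.6), 76), (82, np.float64(37.7), 66), (84, np.float64(37.6), 63), (86, np.float64(37.5), 66), (88, np.float64(37.4), 71)]
```

The residual is about 1° (1.2 mm against a 7 mm wide mark), consistent in both cameras and within measurement error. The robot is clear, so I'm handing in.

```bash
python3 -c "
from plant import close_job
print(close_job())"
```

```text
the job is handed in; nothing more can be done
None
```

I turned the blue wheel about 45° clockwise, so its white mark now faces the red pointer tip to within about 1° by both cameras; the grey wheel was not touched, the gripper is clear, and I handed in the job at about 9 s (no result was returned).

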